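# Shut one valve of a crowded valve bank hand-tight and vent its branch

## Robot

A 6-joint arm with a two-finger parallel gripper is mounted at the origin on a cart in front of the work surface, level with it; the furniture and walls round the work are solid. World frame = base frame: x ahead of the robot, y to its left, z up, the work surface at z = 0. Lengths are in m, angles in rad, forces in N, time in s.
With the tool pointing down it reaches from about 0.425 to 0.95 m from the base axis. Payload 3.5 kg.
Tool frame: the origin (TCP) lies midway between the tips of the shut fingers; the grasp point (between the pads) lies 19 mm behind it; z points along the fingers, y is the direction in which the jaws open and shut (so a half turn about z gives the same grasp; the last joint's range is limited). The gripper opens to 85 mm and grips with 20 to 120 N. Pads are 22 mm wide; open, the fingers measure 114 mm over their backs; the gripper's body (76 mm by 85 mm) begins 54 mm behind the grasp point. The pads swing forward as they close: fully open they stand 13 mm farther back than shut.
Start: joints at [-1.313, 0.286, 1.577, -0, 1.279, -0.15], TCP at [0.268, -0.62, 0.203] pointing down, gripper open.
Joint ranges: [-2.77, 2.77], [-0.9, 2.22], [0.21, 2.48], [-1.53, 4.67], [0.24, 2.81], [-2.84, 2.84]. Speed limits (rad/s): [2.79, 2.79, 3.14, 3.14, 3.14, 3.14].

## Interface

Orientations are given as a unit quaternion [x, y, z, w].
In Python, from plant import * gives the robot as it stands.
- The arm moves only by the shell command python3 -m jog 'ROWS' [FORCE]. ROWS is a JSON object of lists of equal length, an entry for each row: "travel": the shift along the world's x, y, z in mm, a list of three; "dr": the turn, a rotation vector about the world's x, y, z in degrees, a list of three; "jaw": the closure in counts, from 0 (fully open) to 255 (shut). In form: {"travel": [[x, y, z], ...], "dr": [[wx, wy, wz], ...], "jaw": [jaw, ...]}. A call has 1 to 5 rows; each row shifts and turns the commanded pose from where the row before left it; what a row does not reach is not made up. A row lasts 1/12 s, in which the tool goes at most 41.7 mm and 7.16 degrees, less where a joint would pass 70% of its speed; a pose out of reach is approached as far as the arm can. A call is refused whole if a number of a shift passes 41.7 or a number of a turn 7.16, either way. A call with a gripper value outside its range is refused whole. The fingers move at their own pace and stop on an object; FORCE is the grip in N (left out, the last holds). Time passes only in rows, so rows that do not move let the fingers close. It gives the time, the measured TCP pose, the force and the opening at its end, in the units of the state.
- get_state(): the state, without advancing time (a new reading comes with each control period).
- read_camera(name): name is "side" or "top" or "wrist"; returns the picture (480x640x3 uint8, red, green, blue); there is no depth.
- camera_info(name): a dict with "K" (3x3 intrinsics, pixels), "R" (3x3) and "t" (3): a world point X has camera coordinates R X + t; the wrist camera has in their place "mount" (4x4, takes a point from camera to tool coordinates, whose origin is the TCP and whose axes are the flange's). Camera axes: x right, y down, z forward; pixel columns grow to the right and rows downward; lengths in m; the calibration is good to about 2 mm. A picture is of the moment at which its call begins: read the wrist's pose just before it. camera_info takes no time and is no camera call.
- sign_off(): hands the job in, once; it reports no verdict.
The state is a dict: "time": time; "qpos": joint angles; "dq": joint speeds; "joint_efforts": joint torques, N m; "eef_pos": TCP position; "tcp_rot": TCP orientation; "contact_force": force on the tool from outside, world axes, zero at the start; "wrist_torque": the same for the moment, N m; "opening": opening from 0.0 (shut) to 1.0 (fully open).
Only numpy, scipy, OpenCV 4.12 (cv2) and the standard library are available. Lean on these libraries where they do the work, as an engineer would, in place of code of your own. Each camera call takes 0.05 s, during which the arm holds its last target. There are 200 camera calls.

## Task

Shut the valve with the straight bar grip: turn it clockwise until it is on its stop, nip it up hand-tight there (about 0.4 N m, 0.6 at the very most) and let go, without brushing the round knobs beside it. Then press the black vent button at the right-hand end of the bank gently all the way down for about half a second and let it come back. Leave the round knobs and the things behind the bank as they are.

Things in the scene. Friction and masses are not known exactly. Their poses are not given: they have to be found in the camera images.
- manifold: valve bank: grey plate 110 x 320 x 10 mm with a brass pipe along it, fixed on the worktop. Origin at the centre of its underside, y along the row, x to the back, z up. Four valves stand 58 mm apart at x = 8 mm, y = 116, 58, 0, -58 mm in any order; outlets point to -x
- bar: the grip of the valve to shut: the only straight bar grip in the row; upright plastic bar 42 mm long (its x axis), 12 mm thick (its y axis), 32 mm tall (z up). Origin on the turning axis at the bar's underside, 64.5 mm above the worktop; top at 96.5 mm. Clockwise from above closes it. A spring (2.5 N m per rad) joins it to its collar, so it twists ahead of the collar under torque
- bar_tip (a point): point on the bar, 20 mm from the turning axis along the bar's x axis and 16 mm above the bar's underside
- collar: steel collar, 32 mm across, 7 mm thick, under the bar. Origin on the turning axis, 57 mm above the worktop; x along the untwisted bar, z up. Drags with 0.07 N m, then meets a hard stop (closed) 0.45 to 1.3 rad clockwise of its start: it differs each time, cannot be seen, is felt as a steep rise of torque. Twist moves bar_tip towards the collar's -y: 2 mm at 0.25 N m, 4.8 mm at 0.6 N m
- spindle (a joint): the bar valve's spindle: dark steel pin 7 mm thick on the turning axis, standing 1.5 mm out of the middle of the bar's top. Its fine thread (about 1.4 mm a turn) makes it sink as the collar turns: 0 m wide open, 0.0003 m when the collar is on its stop. That is far below what readings or pictures resolve: feel for the stop
- vent (a joint): push of the vent button: 0 m when out, 0.006 m fully down; spring, 4 N fully down, comes back by itself
- vent_top (a point): centre of the top of the vent button: a black round button 24 mm across in a steel housing at the right-hand (-y) end of the manifold, pressed straight down
- knob_a: one of three ordinary valves: round ribbed knob, 33 mm across, top 86 mm above the worktop, turning at a touch (0.015 N m). Origin on its axis, 58 mm above the worktop. Leave alone
- knob_b: one of three ordinary valves: round ribbed knob, 33 mm across, top 86 mm above the worktop, turning at a touch (0.015 N m). Origin on its axis, 58 mm above the worktop. Leave alone
- knob_c: one of three ordinary valves: round ribbed knob, 33 mm across, top 86 mm above the worktop, turning at a touch (0.015 N m). Origin on its axis, 58 mm above the worktop. Leave alone
- mark_a (a point): end of the pointer line on top of round knob a, 13 mm off its axis, 87 mm above the worktop; it shows if the knob has been turned
- mark_b (a point): end of the pointer line on top of round knob b, 13 mm off its axis, 87 mm above the worktop; it shows if the knob has been turned
- mark_c (a point): end of the pointer line on top of round knob c, 13 mm off its axis, 87 mm above the worktop; it shows if the knob has been turned
- mug: mug, 78 x 116 x 101 mm, standing behind the bank; leave alone
- tin: flat tin, 86 mm across, 40 mm tall, standing behind the bank; leave alone
- jar: storage jar, 88 mm across, 151 mm tall, standing behind the bank; leave alone

How it is judged:
By the outcome, as a careful person would: the job done as asked, in the order asked, and still so for the second after the job is handed in, with the robot touching nothing.
It also fails if it takes over 61 s, if anything falls off the work surface, if the arm or the gripper's body presses on something with over 40 N, if the wrist force passes 120 N, or if a joint passes its speed limit or range.

## Working session

There is one attempt and no reset: what is moved stays moved. The work goes in short steps, Python scripts to look and compute and a shell command to move; the robot and the scene stay as the last step left them, time stands still between calls to the robot, and variables do not carry over. Pictures are saved under pics/ and viewed, about 8 in all and at most 12, crops included, and the job is handed in when it is done.

```bash
ls; mkdir -p pics; python3 - <<'E'
from plant import *
import cv2
s=get_state();print(s)
for n in("top","side"):
    cv2.imwrite(f"pics/{n}0.png",read_camera(n)[:,:,::-1]); c=camera_info(n);print(n,c)
print(camera_info("wrist"))
E
```

```text
pics
{'time': 0.0, 'qpos': array([-1.31299102e+00,  2.87163176e-01,  1.57817808e+00, -7.85953972e-06,
        1.27860754e+00, -1.49993070e-01]), 'dq': array([-0.00069705,  0.00045135,  0.00150236, -0.00082866,  0.00124091,
       -0.00010575]), 'joint_efforts': array([ 2.26796117e-03, -4.05988061e+01, -2.92620885e+01, -1.85471436e-05,
        5.88952244e-03, -1.35239702e-06]), 'eef_pos': array([ 0.2675403 , -0.61892567,  0.20184834]), 'tcp_rot': array([ 9.79283570e-01,  2.02490249e-01, -6.72308619e-05, -1.17615646e-03]), 'contact_force': array([ 0.3534262 , -0.18373283, -0.09353229]), 'wrist_torque': array([0.00389138, 0.04093497, 0.05041322]), 'opening': 0.997592062104494}
top {'K': array([[467.56308719,   0.        , 312.96035738],
       [  0.        , 467.56308719, 232.63667431],
       [  0.        ,   0.        ,   1.        ]]), 'R': array([[-0.02693939, -0.99940185, -0.02168444],
       [-0.99592183,  0.02870143, -0.0855333 ],
       [ 0.08610451,  0.01929179, -0.99609931]]), 't': array([0.06540177, 0.60182797, 0.87856115])}
side {'K': array([[527.50910422,   0.        , 321.87103476],
       [  0.        , 527.50910422, 228.46422602],
       [  0.        ,   0.        ,   1.        ]]), 'R': array([[ 0.68625405, -0.72707254,  0.02051592],
       [-0.33150507, -0.33775128, -0.88092478],
       [ 0.64742549,  0.59773706, -0.47281142]]), 't': array([-0.38780306,  0.28429953,  0.49456824])}
{'K': array([[392.98845257,   0.        , 317.13219949],
       [  0.        , 392.98845257, 233.73509954],
       [  0.        ,   0.        ,   1.        ]]), 'mount': array([[-7.48260422e-04, -9.47461111e-01, -3.19870104e-01,
         8.17342448e-02],
       [ 9.99999693e-01, -7.83478776e-04, -1.85841719e-05,
        -3.82939932e-05],
       [-2.33003657e-04, -3.19870019e-01,  9.47461406e-01,
        -1.70201179e-01],
       [ 0.00000000e+00,  0.00000000e+00,  0.00000000e+00,
         1.00000000e+00]])}
```

View pics/top0.png

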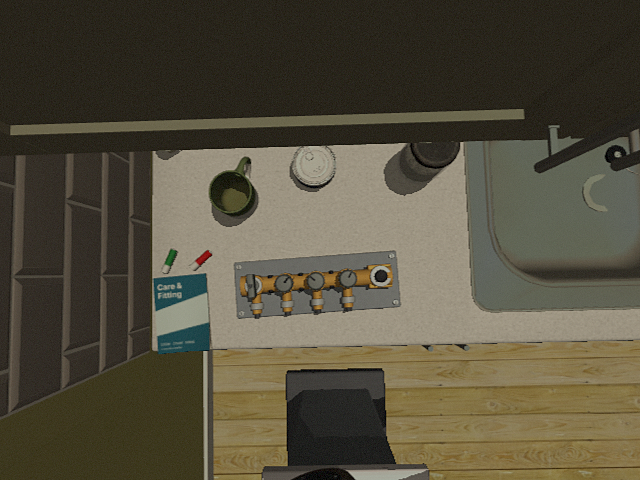

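View pics/side0.png

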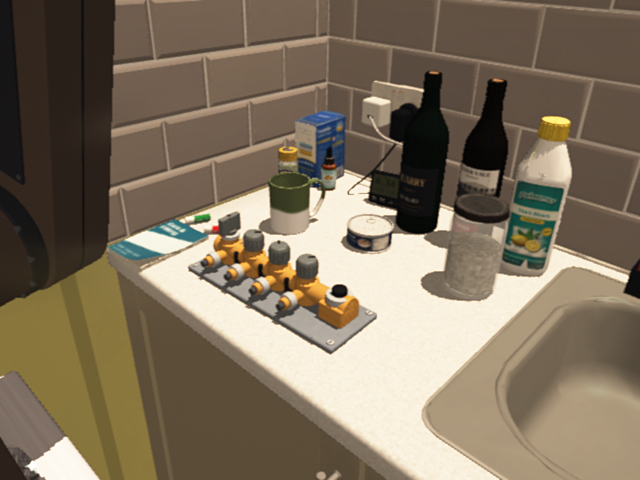

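```bash
cat > h.py <<'E'
from plant import *
import numpy as np, cv2
from scipy.spatial.transform import Rotation as Ro
def cam(n,s=None):
    c=camera_info(n)
    if n!="wrist": return c["K"],c["R"],c["t"]
    T=np.eye(4);T[:3,:3]=Ro.from_quat(s["tcp_rot"]).as_matrix();T[:3,3]=s["eef_pos"]
    M=np.linalg.inv(T@c["mount"]);return c["K"],M[:3,:3],M[:3,3]
def ray(C,uv,z):
    K,R,t=C;d=R.T@np.linalg.solve(K,[*uv,1.]);o=-R.T@t
    return o+d*(z-o[2])/d[2]
def proj(C,X):
    K,R,t=C;p=K@(R@np.asarray(X)+t);return p[:2]/p[2]
E
python3 - <<'E'
from h import *
C=cam("top")
im=cv2.imread("pics/top0.png")
for p in [(236,265),(395,251),(400,306),(238,319)]: print(p,ray(C,p,.01).round(4))
for p in [(251,286)]: print("bar",ray(C,p,.0965).round(4))
print("vent",ray(C,(380,276),.06).round(4))
cv2.imwrite("pics/c1.png",cv2.resize(im[240:330,225:410],None,fx=4.2,fy=4.2,interpolation=cv2.INTER_CUBIC))
E
```

```text
(236, 265) [0.5454 0.202  0.01  ]
(395, 251) [ 0.5642 -0.1106  0.01  ]
(400, 306) [ 0.4574 -0.1158  0.01  ]
(238, 319) [0.4403 0.1994 0.01  ]
bar [0.5056 0.1596 0.0965]
vent [ 0.5168 -0.0734  0.06  ]
```

View pics/c1.png

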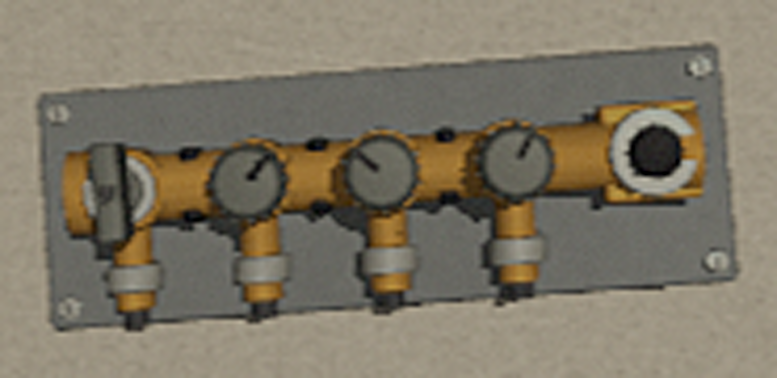

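```bash

python3 -m jog '{"travel":[[18,35,4],[18,35,4],[18,35,4],[18,35,4],[18,35,4]],"dr":[[0,0,7.1],[0,0,7.1],[0,0,7.1],[0,0,7.1],[0,0,7.1]],"jaw":[0,0,0,0,0]}' 30
python3 -m jog '{"travel":[[18,35,4],[18,35,4],[18,35,4],[18,35,4],[18,35,4]],"dr":[[0,0,7.1],[0,0,7.1],[0,0,7.1],[0,0,7.1],[0,0,7.1]],"jaw":[0,0,0,0,0]}'
python3 -m jog '{"travel":[[3,35,2],[3,35,2],[3,35,2],[3,35,2],[3,35,2]],"dr":[[0,0,7.1],[0,0,7.1],[0,0,7.1],[0,0,7.1],[0,0,7.1]],"jaw":[0,0,0,0,0]}'
python3 -m jog '{"travel":[[3,35,0],[3,35,0],[3,35,0],[3,35,0],[3,35,0]],"dr":[[0,0,7.1],[0,0,7.1],[0,0,7.1],[0,0,7.1],[0,0,7.1]],"jaw":[0,0,0,0,0]}'
python3 -m jog '{"travel":[[0,35,0],[0,35,0],[0,0,0],[0,0,0]],"dr":[[0,0,7.1],[0,0,7.1],[0,0,0],[0,0,0]],"jaw":[0,0,0,0]}'
python3 - <<'E'
from h import *
s=get_state();im=read_camera("wrist");cv2.imwrite("pics/w1.png",im[:,:,::-1])
import pickle;pickle.dump(s,open("w1.pkl","wb"))
print(s["qpos"],s["contact_force"],s["wrist_torque"])
C=cam("wrist",s)
for X in [(.504,.16,.0965),(.525,.16,.0965),(.5,.044,.01)]:print(proj(C,X))
E
```

```text
time: 0.52
eef_pos: [0.358, -0.4427, 0.2226]
tcp_rot: [0.87, 0.494, 0.0, -0.001]
contact_force: [0.1, 0.4, 0.1]
opening: 1.0
time: 0.93
eef_pos: [0.4479, -0.2676, 0.243]
tcp_rot: [0.678, 0.735, 0.0, -0.0]
contact_force: [0.7, -0.5, -0.3]
opening: 1.001
time: 1.35
eef_pos: [0.4622, -0.0928, 0.2529]
tcp_rot: [0.421, 0.907, 0.0, -0.0]
contact_force: [0.5, 0.2, 1.0]
opening: 1.001
time: 1.77
eef_pos: [0.4772, 0.0822, 0.2529]
tcp_rot: [0.124, 0.992, -0.0, -0.0]
contact_force: [0.6, 0.7, -0.8]
opening: 1.0
time: 2.1
eef_pos: [0.477, 0.1519, 0.2526]
tcp_rot: [0.002, 1.0, -0.0, -0.001]
contact_force: [-1.0, 0.2, -0.5]
opening: 1.002
[ 1.05510381e-01 -1.41515467e-01  1.93914686e+00 -2.80773078e-04
  1.34513826e+00 -1.46083463e+00] [-0.95535844  0.20272819 -0.48446087] [-0.02731395 -0.00109465 -0.02789286]
[326.99418085 233.59312685]
[326.92716787 255.88707455]
[217.97127064 205.17743629]
```

View pics/w1.png

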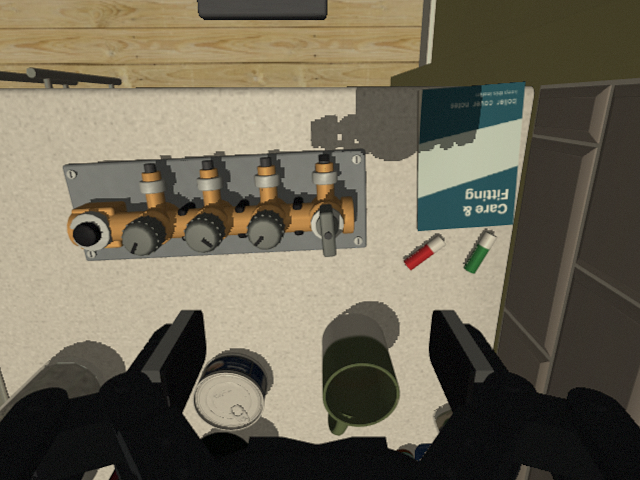

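```bash
python3 - <<'E'
import cv2
im=cv2.imread("pics/w1.png")
cv2.imwrite("pics/c2.png",cv2.resize(im[190:270,280:380],None,fx=7,fy=7,interpolation=cv2.INTER_CUBIC))
E
```

```text
(no output)
```

View pics/c2.png

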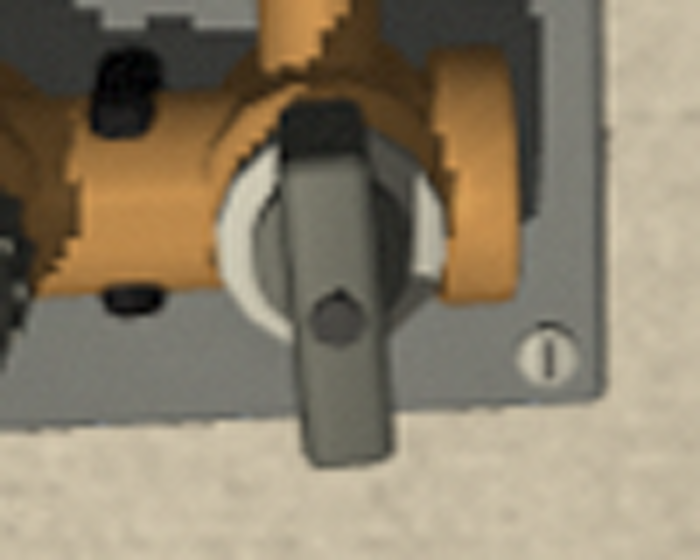

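```bash
python3 - <<'E'
from h import *
import pickle
s=pickle.load(open("w1.pkl","rb"));C=cam("wrist",s)
a=ray(C,(326.6,212.4),.0965);b=ray(C,(330.1,256.1),.0965);d=b-a
print(a,b,(a+b)/2,np.linalg.norm(d),np.degrees(np.arctan2(d[1],d[0])));print("sp",ray(C,(328.3,235.1),.098))
for p in[(142,235),(203,233),(265,232)]:print("knob",ray(C,p,.086))
print("vent",ray(C,(87,235),.06)); print(Ro.from_quat(s["tcp_rot"]).as_matrix().round(4))
E
```

```text
[0.48476321 0.159606   0.0965    ] [0.52521819 0.16283462 0.0965    ] [0.5049907  0.16122031 0.0965    ] 0.040583609963729554 4.562982777259838
sp [0.50489028 0.16110816 0.098     ]
knob [ 0.50804782 -0.00728801  0.086     ]
knob [0.50640894 0.04815817 0.086     ]
knob [0.5057307 0.104259  0.086    ]
vent [ 0.51654659 -0.07327451  0.06      ]
[[-1.0e+00  4.4e-03 -1.1e-03]
 [ 4.4e-03  1.0e+00 -4.0e-04]
 [ 1.1e-03 -4.0e-04 -1.0e+00]]
```

```bash

python3 -m jog '{"travel":[[14,5,-20],[14,4,-20],[0,0,-20],[0,0,-20],[0,0,-15]],"dr":[[0,0,2.4],[0,0,2.4],[0,0,0],[0,0,0],[0,0,0]],"jaw":[165,165,165,165,165]}' 40
python3 -m jog '{"travel":[[0,0,0],[0,0,0],[0,0,0],[0,0,0]],"dr":[[0,0,0],[0,0,0],[0,0,0],[0,0,0]],"jaw":[165,165,165,165]}'
python3 - <<'E'
from h import *
s=get_state();im=read_camera("wrist")[:,:,::-1];cv2.imwrite("pics/w2.png",im)
import pickle;pickle.dump(s,open("w2.pkl","wb"))
R=Ro.from_quat(s["tcp_rot"]).as_matrix();print(s["eef_pos"],np.degrees(np.arctan2(R[1,0],R[0,0])),s["opening"],s["wrist_torque"],s["contact_force"])
C=cam("wrist",s)
for X in [(.505,.161,.098)]:print(proj(C,X))
E
```

```text
time: 2.57
eef_pos: [0.5051, 0.1576, 0.156]
tcp_rot: [-0.036, 0.999, -0.0, -0.001]
contact_force: [-0.1, -0.0, 0.5]
opening: 0.35
time: 2.9
eef_pos: [0.5069, 0.1589, 0.16]
tcp_rot: [-0.038, 0.999, 0.0, 0.002]
contact_force: [0.4, 0.2, 0.0]
opening: 0.352
[0.50687536 0.15892059 0.1599877 ] -175.69897086340285 0.35228097535084346 [ 0.01816272 -0.02951397 -0.02706736] [0.36829187 0.16257837 0.03628724]
[321.09910138 237.69433034]
```

View pics/w2.png

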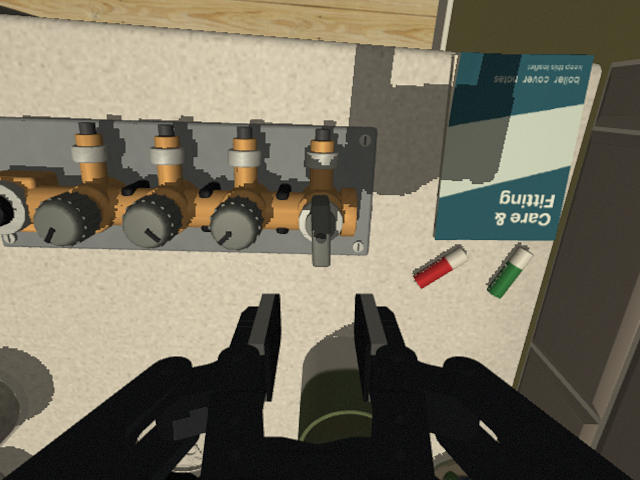

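```bash

python3 -m jog '{"travel":[[0,1.5,-20],[0,0,-20],[0,0,-20],[0,0,-15],[0,0,-10]],"dr":[[0,0,0],[0,0,0],[0,0,0],[0,0,0],[0,0,0]],"jaw":[165,165,165,165,165]}' 40
python3 -m jog '{"travel":[[0,0,-6],[0,0,0],[0,0,0],[0,0,0]],"dr":[[0,0,0],[0,0,0],[0,0,0],[0,0,0]],"jaw":[165,165,165,165]}'
python3 - <<'E'
from h import *
for i in range(3):
    s=get_state();im=read_camera("wrist")[:,:,::-1]
    R=Ro.from_quat(s["tcp_rot"]).as_matrix();print(s["eef_pos"],np.degrees(np.arctan2(R[1,0],R[0,0])),s["opening"],s["wrist_torque"],s["contact_force"])
cv2.imwrite("pics/w3.png",im[100:400,150:500]);cv2.imwrite("pics/w3f.png",im)
E
```

```text
time: 3.37
eef_pos: [0.5054, 0.1608, 0.0725]
tcp_rot: [-0.038, 0.999, -0.0, -0.0]
contact_force: [-0.1, -0.7, 0.7]
opening: 0.352
time: 3.7
eef_pos: [0.5068, 0.161, 0.0686]
tcp_rot: [-0.038, 0.999, 0.0, 0.001]
contact_force: [0.0, 0.7, 0.0]
opening: 0.355
[0.50679876 0.1610297  0.06857509] -175.63376545009424 0.3548054585879251 [-0.02244555  0.00560088  0.02630203] [0.00122561 0.65640574 0.0088497 ]
[0.50682367 0.16101214 0.06861713] -175.63315260850797 0.35252129878666855 [0.02664896 0.01486553 0.04796599] [-0.93808508  0.81387685 -0.28479733]
[0.50669032 0.16100996 0.0684975 ] -175.63403185503162 0.35048399259710117 [0.02289677 0.02308663 0.00235886] [-0.42938062 -0.59086942 -0.79955585]
```

View pics/w3.png

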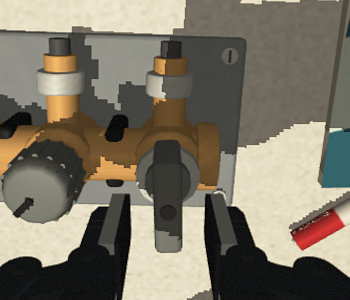

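```bash

python3 - <<'E'
from h import *
s=get_state();C=cam("wrist",s);e=s["eef_pos"]
for x in(-.011,0,.011):
  for z in(0,.02,.04):print(x,z,proj(C,e+[x,.015,z+.002])-[150,100],proj(C,e+[x,-.015,z+.002])-[150,100])
print(proj(C,(.505,.161,.098))-[150,100])
E
```

```text
-0.011 0 [201.63033489 166.85692587] [137.14917668 162.35770357]
-0.011 0.02 [205.60862367 186.10539876] [133.65190758 181.16815681]
-0.011 0.04 [210.62789454 210.39053858] [129.23496024 204.92520243]
0 0 [199.22800798 188.15731956] [135.96223587 183.82604038]
0 0.02 [202.85041827 209.41283607] [132.40393408 204.68056274]
0 0.04 [207.39817511 236.09808507] [127.93223856 230.88831012]
0.011 0 [196.91489584 208.66668463] [134.81954177 204.4940817 ]
0.011 0.02 [200.20600576 231.75869874] [131.20766461 227.21884055]
0.011 0.04 [204.31832538 260.61271608] [126.69025482 255.64091677]
[168.05607829 213.29217697]
```

```bash

python3 -m jog '{"travel":[[0,0,0],[0,0,0],[0,0,0],[0,0,0],[0,0,0]],"dr":[[0,0,0],[0,0,0],[0,0,0],[0,0,0],[0,0,0]],"jaw":[255,255,255,255,255]}' 40
cat > st.py <<'E'
from h import *
import sys
L=[]
for i in range(int(sys.argv[1]) if len(sys.argv)>1 else 4):
    s=get_state();read_camera("side");R=Ro.from_quat(s["tcp_rot"]).as_matrix()
    L.append([*s["eef_pos"]*1e3,np.degrees(np.arctan2(R[1,0],R[0,0])),s["opening"]*85,*s["contact_force"],*s["wrist_torque"],s["qpos"][5],s["joint_efforts"][5]])
print(np.array2string(np.mean(L,0),precision=3,suppress_small=True,max_line_width=200),s["time"])
E
python3 st.py
```

```text
time: 4.27
eef_pos: [0.5061, 0.161, 0.0678]
tcp_rot: [-0.038, 0.999, 0.0, 0.0]
contact_force: [-0.1, 0.3, 4.4]
opening: 0.093
[ 506.133  161.016   67.8   -175.636    8.148   -0.484    0.429    4.279    0.078    0.14     0.019   -1.53     0.012] 4.4167
```

```bash

python3 -m jog '{"travel":[[0,0,0],[0,0,0],[0,0,0],[0,0,0],[0,0,0]],"dr":[[0,0,-2],[0,0,-2],[0,0,-2],[0,0,-2],[0,0,0]],"jaw":[255,255,255,255,255]}' 40
python3 st.py
python3 -m jog '{"travel":[[0,0,0],[0,0,0],[0,0,0],[0,0,0],[0,0,0]],"dr":[[0,0,-3],[0,0,-3],[0,0,-3],[0,0,-3],[0,0,0]],"jaw":[255,255,255,255,255]}'
python3 st.py
```

```text
time: 4.88
eef_pos: [0.5062, 0.161, 0.0678]
tcp_rot: [0.032, 0.999, 0.0, 0.0]
contact_force: [-1.0, 1.9, 5.7]
opening: 0.092
[506.155 161.016  67.761 176.404   7.914  -0.683   1.001   4.868   0.132   0.118   0.046  -1.391   0.117] 5.0333
time: 5.5
eef_pos: [0.5062, 0.1611, 0.0678]
tcp_rot: [0.136, 0.991, 0.0, 0.0]
contact_force: [-0.3, 0.2, 5.8]
opening: 0.092
[506.169 161.044  67.765 164.398   7.947  -1.349   0.451   5.326   0.174   0.112   0.078  -1.182   0.133] 5.65
```

```bash

python3 -m jog '{"travel":[[0,0,0],[0,0,0],[0,0,0]],"dr":[[0,0,-2],[0,0,-2],[0,0,0]],"jaw":[255,255,255]}' >/dev/null
python3 st.py 3
python3 -m jog '{"travel":[[0,0,0],[0,0,0],[0,0,0]],"dr":[[0,0,-2],[0,0,-1],[0,0,0]],"jaw":[255,255,255]}' >/dev/null
python3 st.py 3
python3 -m jog '{"travel":[[0,0,0],[0,0,0],[0,0,0]],"dr":[[0,0,-2],[0,0,-1],[0,0,0]],"jaw":[255,255,255]}' >/dev/null
python3 st.py 3
```

```text
[506.163 161.05   67.762 160.403   8.157  -0.922   1.262   5.651   0.152   0.11    0.08   -1.112   0.126] 6.05
[506.171 161.063  67.762 157.415   8.032  -0.732   1.105   5.247   0.163   0.096   0.062  -1.06    0.1  ] 6.45
[506.18  161.056  67.759 154.416   7.907  -0.416   0.99    5.309   0.202   0.121   0.092  -1.008   0.1  ] 6.85
```

```bash
echo 'sys.exit(int(np.mean(L,0)[10]>0.17))' >> st.py
python3 -m jog '{"travel":[[0,0,0],[0,0,0],[0,0,0]],"dr":[[0,0,-2],[0,0,-1],[0,0,0]],"jaw":[255,255,255]}' >/dev/null
python3 st.py 3 &&
python3 -m jog '{"travel":[[0,0,0],[0,0,0],[0,0,0]],"dr":[[0,0,-2],[0,0,-1],[0,0,0]],"jaw":[255,255,255]}' >/dev/null &&
python3 st.py 3 &&
python3 -m jog '{"travel":[[0,0,0],[0,0,0],[0,0,0]],"dr":[[0,0,-2],[0,0,-1],[0,0,0]],"jaw":[255,255,255]}' >/dev/null &&
python3 st.py 3 &&
python3 -m jog '{"travel":[[0,0,0],[0,0,0],[0,0,0]],"dr":[[0,0,-2],[0,0,-1],[0,0,0]],"jaw":[255,255,255]}' >/dev/null &&
python3 st.py 3 &&
python3 -m jog '{"travel":[[0,0,0],[0,0,0],[0,0,0]],"dr":[[0,0,-2],[0,0,-1],[0,0,0]],"jaw":[255,255,255]}' >/dev/null &&
python3 st.py 3
```

```text
[506.17  161.072  67.759 151.415   8.072  -0.875   1.016   5.378   0.182   0.107   0.08   -0.955   0.1  ] 7.25
[506.169 161.074  67.754 148.415   8.214  -0.756   1.464   5.298   0.163   0.115   0.061  -0.903   0.1  ] 7.65
[506.186 161.08   67.761 145.415   8.027  -0.454   0.801   5.12    0.183   0.11    0.048  -0.85    0.1  ] 8.05
[506.185 161.087  67.767 142.415   7.917  -0.901   1.277   5.191   0.188   0.132   0.082  -0.798   0.1  ] 8.45
[506.174 161.09   67.75  139.415   8.023  -1.294   1.43    4.976   0.182   0.086   0.078  -0.746   0.1  ] 8.85
```

Turned 45° so far, with the torque steady at about 0.07 N m (drag only). I'll carry on under the same guard.

```bash
python3 -m jog '{"travel":[[0,0,0],[0,0,0],[0,0,0]],"dr":[[0,0,-2],[0,0,-1],[0,0,0]],"jaw":[255,255,255]}' >/dev/null
python3 st.py 3 &&
python3 -m jog '{"travel":[[0,0,0],[0,0,0],[0,0,0]],"dr":[[0,0,-2],[0,0,-1],[0,0,0]],"jaw":[255,255,255]}' >/dev/null &&
python3 st.py 3 &&
python3 -m jog '{"travel":[[0,0,0],[0,0,0],[0,0,0]],"dr":[[0,0,-2],[0,0,-1],[0,0,0]],"jaw":[255,255,255]}' >/dev/null &&
python3 st.py 3 &&
python3 -m jog '{"travel":[[0,0,0],[0,0,0],[0,0,0]],"dr":[[0,0,-2],[0,0,-1],[0,0,0]],"jaw":[255,255,255]}' >/dev/null &&
python3 st.py 3 &&
python3 -m jog '{"travel":[[0,0,0],[0,0,0],[0,0,0]],"dr":[[0,0,-2],[0,0,-1],[0,0,0]],"jaw":[255,255,255]}' >/dev/null &&
python3 st.py 3
```

```text
[506.186 161.088  67.758 136.413   7.98   -0.5     0.814   5.151   0.211   0.087   0.046  -0.693   0.1  ] 9.25
[506.207 161.102  67.771 133.414   7.889  -0.296   0.822   5.631   0.194   0.106   0.074  -0.641   0.1  ] 9.65
[506.212 161.1    67.767 130.437   7.958  -1.382   0.839   5.339   0.223   0.101   0.136  -0.589   0.167] 10.05
[506.197 161.09   67.757 127.458   8.077  -0.67    0.868   5.118   0.223   0.103   0.204  -0.537   0.233] 10.45
```

```bash
python3 -m jog '{"travel":[[0,0,0],[0,0,0],[0,0,0]],"dr":[[0,0,-1.5],[0,0,-1.5],[0,0,0]],"jaw":[255,255,255]}' >/dev/null
python3 st.py 4
python3 -m jog '{"travel":[[0,0,0],[0,0,0],[0,0,0]],"dr":[[0,0,-1.5],[0,0,-1.5],[0,0,0]],"jaw":[255,255,255]}' >/dev/null
python3 st.py 5; python3 -c "
from h import *
cv2.imwrite('pics/w4.png',read_camera('wrist')[100:400,150:500,::-1])"
```

```text
[506.378 161.1    68.426 124.392   1.601  -2.038   0.984   8.142   0.131   0.322  -0.026  -0.484   0.007] 10.9
[506.346 161.026  68.418 121.418   1.202  -2.102   0.729   7.91    0.117   0.326   0.054  -0.432   0.072] 11.4
```

View pics/w4.png

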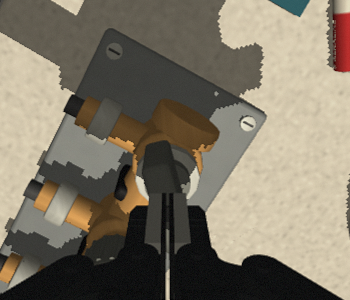

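```bash
python3 - <<'E'
from h import *
s=get_state();o=[]
for n in("side","top"):
    im=read_camera(n)[:,:,::-1].copy();C=cam(n);e=s["eef_pos"]
    q=proj(C,e).astype(int);print(n,q,proj(C,e+[0,0,.019]),proj(C,(.505,.161,.098)),proj(C,(.505,.161,.0645)))
    c=im[q[1]-60:q[1]+40,q[0]-60:q[0]+40];o.append(cv2.resize(c,(400,400) ,interpolation=cv2.INTER_CUBIC))
cv2.imwrite("pics/s5.png",np.hstack(o))
E
```

```text
side [229 229] [228.30536999 219.47534   ] [227.25984204 214.04543505] [228.54020967 231.84826399]
top [252 285] [251.00382605 285.45992059] [250.1136225  286.38378341] [252.94414894 285.85670142]
```

View pics/s5.png

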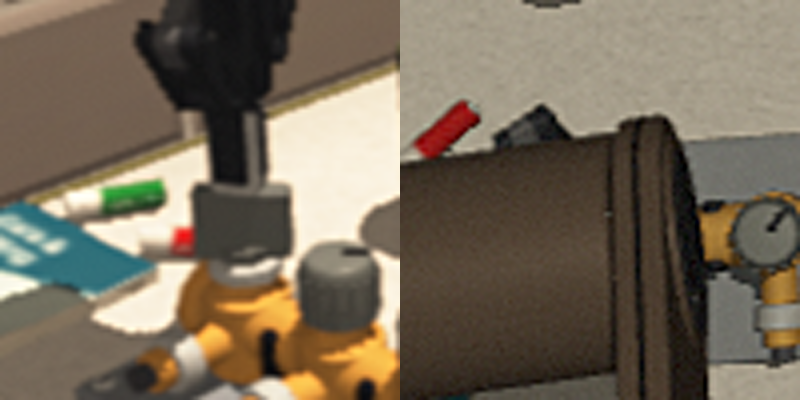

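```bash

python3 -m jog '{"travel":[[0,0,10],[0,0,10],[0,0,0],[0,0,0],[0,0,0]],"dr":[[0,0,0],[0,0,0],[0,0,0],[0,0,0],[0,0,0]],"jaw":[255,255,150,150,150]}' 40
python3 -m jog '{"travel":[[0,0,0],[0,0,0]],"dr":[[0,0,0],[0,0,0]],"jaw":[150,150]}'
python3 st.py 3
python3 - <<'E'
from h import *
import pickle
s=get_state();im=read_camera("wrist")[:,:,::-1];pickle.dump(s,open("w6.pkl","wb"));cv2.imwrite("pics/w6.png",im)
cv2.imwrite("pics/w6c.png",cv2.resize(im[190:390,220:420],None,fx=3,fy=3,interpolation=cv2.INTER_CUBIC))
print(proj(cam("wrist",s),(.505,.161,.098)))
E
```

```text
time: 12.02
eef_pos: [0.5055, 0.1608, 0.087]
tcp_rot: [0.49, 0.872, -0.0, -0.0]
contact_force: [-0.3, -0.3, -0.1]
opening: 0.404
time: 12.18
eef_pos: [0.5053, 0.1608, 0.0866]
tcp_rot: [0.49, 0.872, -0.0, -0.0]
contact_force: [-0.2, -0.1, 0.6]
opening: 0.412
[505.329 160.783  86.688 121.365  34.93   -0.19   -0.147   0.214  -0.004   0.     -0.008  -0.431  -0.   ] 12.2833
[317.78785179 293.25034499]
```

View pics/w6c.png

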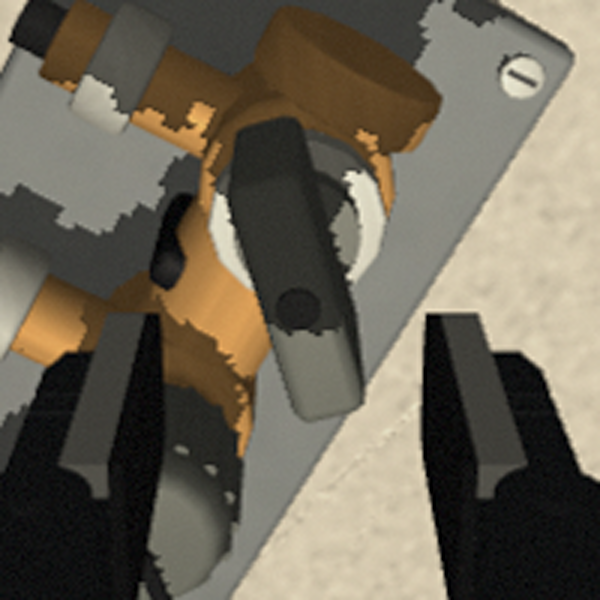

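```bash
python3 - <<'E'
from h import *
import pickle
s=pickle.load(open("w6.pkl","rb"));C=cam("wrist",s)
P=lambda x,y:ray(C,(220+x/3,190+y/3),.0965)
n,c,f=P(269,179),P(297,309),P(330,412)
for a,b in((n,c),(c,f),(n,f)):
    d=b-a;print(a,b,np.linalg.norm(d),np.degrees(np.arctan2(d[1],d[0])))
# long left edge & right edge
for a,b in((P(232,185),P(298,420)),(P(308,172),P(362,400))):
    d=b-a;print(np.linalg.norm(d),np.degrees(np.arctan2(d[1],d[0])))
E
```

```text
[0.49134542 0.17658883 0.0965    ] [0.50580694 0.16073549 0.0965    ] 0.021458413280677054 -47.62872076744226
[0.50580694 0.16073549 0.0965    ] [0.51953748 0.14814518 0.0965    ] 0.018629113528269164 -42.519478922502074
[0.49134542 0.17658883 0.0965    ] [0.51953748 0.14814518 0.0965    ] 0.04004788575726969 -45.254519001350076
0.04063217513523435 -44.85766668063635
0.03885700145468494 -45.924469359896364
```

```bash

python3 -m jog '{"travel":[[0,0,0],[0,0,0],[0,0,0],[0,0,-8],[0,0,-8]],"dr":[[0,0,6.6],[0,0,6.7],[0,0,0],[0,0,0],[0,0,0]],"jaw":[165,165,165,165,165]}' 60
python3 st.py 2
python3 -m jog '{"travel":[[0,0,-8],[0,0,-8],[0,0,-5],[0,0,-4],[0,0,0]],"dr":[[0,0,0],[0,0,0],[0,0,0],[0,0,0],[0,0,0]],"jaw":[165,165,165,165,165]}'
python3 st.py 3
python3 - <<'E'
from h import *
o=[]
s=get_state();e=s["eef_pos"];im=read_camera("wrist")[:,:,::-1];o.append(cv2.resize(im[200:400,220:420],(400,400)))
im=read_camera("side")[:,:,::-1];q=proj(cam("side"),(.505,.161,.0965)).astype(int)
o.append(cv2.resize(im[q[1]-40:q[1]+40,q[0]-40:q[0]+40],(400,400),interpolation=cv2.INTER_CUBIC))
cv2.imwrite("pics/s7.png",np.hstack(o))
E
```

```text
time: 12.8
eef_pos: [0.5062, 0.1609, 0.0711]
tcp_rot: [0.387, 0.922, 0.0, 0.001]
contact_force: [0.4, 0.3, 0.0]
opening: 0.355
[505.236 160.79   69.881 134.535  30.128  -0.392  -0.35   -1.062  -0.023   0.012  -0.011  -0.661   0.006] 12.85
time: 13.32
eef_pos: [0.5047, 0.1608, 0.0448]
tcp_rot: [0.385, 0.923, -0.001, -0.001]
contact_force: [-0.2, -0.0, 0.6]
opening: 0.352
[505.203 160.817  45.423 134.656  29.925   0.056   0.144  -0.043   0.023  -0.007  -0.03   -0.663   0.001] 13.4167
```

View pics/s7.png

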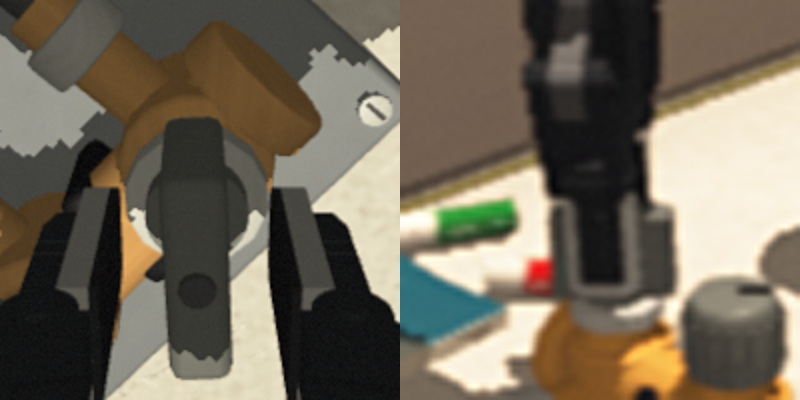

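```bash

python3 -m jog '{"travel":[[0,0,0],[0,0,0],[0,0,0],[0,0,0],[0,0,0]],"dr":[[0,0,0],[0,0,0],[0,0,0],[0,0,0],[0,0,0]],"jaw":[255,255,255,255,255]}' 60
python3 st.py 4
python3 -m jog '{"travel":[[0,0,0],[0,0,0],[0,0,0]],"dr":[[0,0,-1],[0,0,-1],[0,0,0]],"jaw":[255,255,255]}' >/dev/null
python3 st.py 4
python3 -m jog '{"travel":[[0,0,0],[0,0,0],[0,0,0]],"dr":[[0,0,-1],[0,0,-1],[0,0,0]],"jaw":[255,255,255]}' >/dev/null
python3 st.py 4
```

```text
time: 13.98
eef_pos: [0.5063, 0.161, 0.0468]
tcp_rot: [0.385, 0.923, 0.0, 0.001]
contact_force: [0.3, 1.1, 2.1]
opening: 0.125
[506.287 161.01   46.815 134.668  10.73    0.714   0.758   3.175   0.096  -0.052   0.063  -0.663   0.064] 14.1333
[506.287 160.993  46.776 132.652  10.685   0.258   1.194   5.3     0.14   -0.046   0.144  -0.628   0.175] 14.5833
[506.267 160.997  46.764 130.683  10.541   0.175   1.058   5.763   0.171  -0.032   0.209  -0.593   0.247] 15.0333
```

```bash

python3 -m jog '{"travel":[[0,0,0],[0,0,0],[0,0,0]],"dr":[[0,0,-1],[0,0,-1],[0,0,0]],"jaw":[255,255,255]}' >/dev/null
python3 st.py 4
python3 -m jog '{"travel":[[0,0,0],[0,0,0],[0,0,0]],"dr":[[0,0,-1],[0,0,-0.5],[0,0,0]],"jaw":[255,255,255]}' >/dev/null
python3 st.py 6
```

```text
[506.272 160.989  46.769 128.71   10.627   0.357   1.229   5.272   0.182  -0.05    0.301  -0.559   0.325] 15.4833
[506.281 160.984  46.779 127.237  10.471   0.365   1.101   5.162   0.181  -0.021   0.352  -0.533   0.367] 16.0333
```

```bash

python3 -m jog '{"travel":[[0,0,0],[0,0,0],[0,0,0],[0,0,0]],"dr":[[0,0,-0.6],[0,0,-0.5],[0,0,0],[0,0,0]],"jaw":[255,255,255,255]}' >/dev/null
python3 st.py 6
python3 -m jog '{"travel":[[0,0,0],[0,0,0],[0,0,0],[0,0,0],[0,0,0]],"dr":[[0,0,2],[0,0,2],[0,0,2],[0,0,1],[0,0,0]],"jaw":[255,255,255,255,255]}' >/dev/null
python3 st.py 4
```

```text
[506.275 160.972  46.773 126.153  10.575   0.163   0.886   5.273   0.185  -0.071   0.381  -0.514   0.402] 16.6667
[506.289 160.999  46.789 133.073  10.777   0.519   0.732   5.025   0.156  -0.053   0.133  -0.635   0.095] 17.2833
```

```bash

python3 -m jog '{"travel":[[0,0,0],[0,0,0],[0,0,0],[0,0,0],[0,0,5]],"dr":[[0,0,0],[0,0,0],[0,0,0],[0,0,0],[0,0,0]],"jaw":[165,165,165,165,165]}'
python3 st.py 3
python3 -m jog '{"travel":[[0,0,15],[0,0,30],[0,0,30],[0,0,35],[0,0,0]],"dr":[[0,0,0],[0,0,0],[0,0,0],[0,0,0],[0,0,0]],"jaw":[165,165,165,165,165]}'
python3 - <<'E'
from h import *
import pickle
s=get_state();im=read_camera("wrist")[:,:,::-1];pickle.dump(s,open("w8.pkl","wb"));cv2.imwrite("pics/w8.png",im)
# vent triangulation from first pictures
t=cv2.imread("pics/top0.png");d=cv2.imread("pics/side0.png");P=[]
def blob(im,x0,x1,y0,y1):
    m=(im[y0:y1,x0:x1].max(2)<45).astype(np.uint8);n,l,st,c=cv2.connectedComponentsWithStats(m)
    for i in range(1,n):
        if st[i,4]>15:print(st[i],c[i]+[x0,y0])
blob(t,365,395,262,290);print();blob(d,325,358,282,312)
E
```

```text
time: 17.75
eef_pos: [0.5042, 0.1606, 0.0498]
tcp_rot: [0.398, 0.917, -0.001, -0.002]
contact_force: [-0.1, -0.1, -1.5]
opening: 0.356
[505.273 160.771  51.026 133.057  29.994   0.301  -0.288  -0.441   0.014  -0.01    0.009  -0.635   0.001] 17.85
time: 18.32
eef_pos: [0.5105, 0.1615, 0.1696]
tcp_rot: [0.398, 0.917, 0.004, 0.006]
contact_force: [1.0, 0.4, 1.4]
opening: 0.353
[ 10   8  12  12 113] [380.46902655 275.78761062]

[  7   3  15  12 144] [339.09027778 290.68055556]
```

```bash
python3 - <<'E'
from h import *
for z in (.035,.04,.045,.05,.055,.06,.065):
    X=ray(cam("top"),(380.5,275.8),z);print(z,X.round(4),proj(cam("side"),X).round(1), proj(cam("side"),X+[.012,0,0]).round(1),proj(cam("side"),X+[0,.012,0]).round(1))
E
```

```text
0.035 [ 0.5169 -0.0774  0.035 ] [338.3 303. ] [343.8 299.5] [332.2 299.5]
0.04 [ 0.5169 -0.0768  0.04  ] [338.2 300. ] [343.6 296.6] [332.  296.6]
0.045 [ 0.517  -0.0762  0.045 ] [338. 297.] [343.5 293.6] [331.9 293.6]
0.05 [ 0.517  -0.0756  0.05  ] [337.8 293.9] [343.3 290.5] [331.7 290.5]
0.055 [ 0.5171 -0.075   0.055 ] [337.6 290.9] [343.1 287.5] [331.5 287.5]
0.06 [ 0.5171 -0.0744  0.06  ] [337.5 287.8] [343.  284.5] [331.3 284.5]
0.065 [ 0.5172 -0.0738  0.065 ] [337.3 284.8] [342.8 281.4] [331.1 281.4]
```

```bash

python3 -m jog '{"travel":[[2,-41,0],[2,-41,0],[2,-41,0],[2,-41,0],[2,-41,0]],"dr":[[0,0,0],[0,0,0],[0,0,0],[0,0,0],[0,0,0]],"jaw":[255,255,255,255,255]}'
python3 -m jog '{"travel":[[0,-28,-10],[0,0,-10],[0,0,-10],[0,0,0],[0,0,0]],"dr":[[0,0,0],[0,0,0],[0,0,0],[0,0,0],[0,0,0]],"jaw":[255,255,255,255,255]}'
python3 st.py 3
python3 - <<'E'
from h import *
import pickle
s=get_state();im=read_camera("wrist")[:,:,::-1];pickle.dump(s,open("w9.pkl","wb"));cv2.imwrite("pics/w9.png",im)
q=proj(cam("wrist",s),(.517,-.0735,.055)).astype(int);print(q)
w8=cv2.imread("pics/w8.png");q8=proj(cam("wrist",pickle.load(open("w8.pkl","rb"))),(.505,.161,.0965)).astype(int);print(q8)
cv2.imwrite("pics/c9.png",np.hstack([cv2.resize(w8[q8[1]-50:q8[1]+50,q8[0]-50:q8[0]+50],(400,400),interpolation=cv2.INTER_CUBIC),cv2.resize(im[q[1]-80:q[1]+80,q[0]-80:q[0]+80],(400,400),interpolation=cv2.INTER_CUBIC)]))
E
```

```text
time: 18.78
eef_pos: [0.5147, -0.0456, 0.16]
tcp_rot: [0.398, 0.917, -0.0, -0.001]
contact_force: [0.8, 0.3, -0.1]
opening: -0.005
time: 19.2
eef_pos: [0.5146, -0.0707, 0.1295]
tcp_rot: [0.398, 0.918, 0.0, -0.002]
contact_force: [-0.5, 1.1, 0.4]
opening: 0.004
[515.225 -70.784 130.424 133.158   0.012  -0.194   0.383   0.037   0.021   0.001  -0.009  -1.085   0.001] 19.3
[316 236]
[310 228]
```

View pics/c9.png

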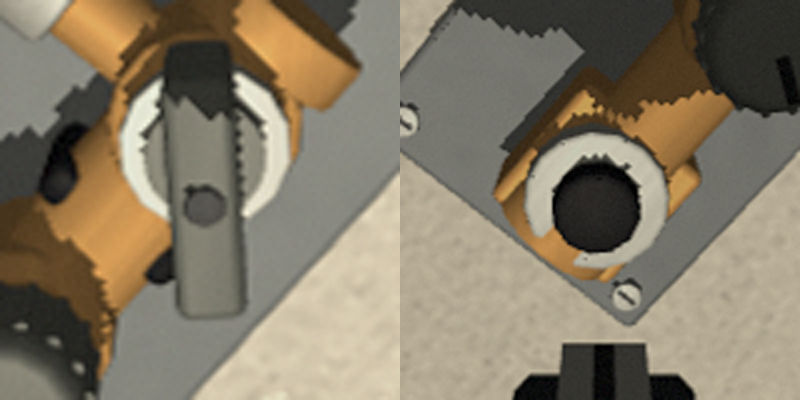

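```bash
python3 - <<'E'
from h import *
import pickle
s=pickle.load(open("w9.pkl","rb"));C=cam("wrist",s)
for z in(.045,.05,.055,.06):print(ray(C,(314.8,239.2),z))
E
sed -i '$d' st.py; echo 'sys.exit(int(np.mean(L,0)[7]>4.6))' >> st.py
python3 -m jog '{"travel":[[1,-4,-20],[0,0,-20],[0,0,-5],[0,0,0],[0,0,0]],"dr":[[0,0,0],[0,0,0],[0,0,0],[0,0,0],[0,0,0]],"jaw":[255,255,255,255,255]}'
python3 st.py 3
```

```text
[ 0.52006457 -0.07855651  0.045     ]
[ 0.51887918 -0.07724521  0.05      ]
[ 0.51769378 -0.07593392  0.055     ]
[ 0.51650839 -0.07462262  0.06      ]
time: 19.82
eef_pos: [0.517, -0.0758, 0.0868]
tcp_rot: [0.398, 0.917, 0.0, 0.0]
contact_force: [0.2, 0.0, 0.4]
opening: -0.0
[517.468 -76.05   87.32  133.096   0.045   0.239   0.032   0.856   0.012   0.002   0.013  -1.092   0.   ] 19.9167
```

```bash

python3 -m jog '{"travel":[[0,0,-10],[0,0,-10],[0,0,-5],[0,0,0]],"dr":[[0,0,0],[0,0,0],[0,0,0],[0,0,0]],"jaw":[255,255,255,255]}' >/dev/null
python3 st.py 2 &&
python3 -m jog '{"travel":[[0,0,-3],[0,0,-2],[0,0,0]],"dr":[[0,0,0],[0,0,0],[0,0,0]],"jaw":[255,255,255]}' >/dev/null &&
python3 st.py 2 &&
python3 -m jog '{"travel":[[0,0,-3],[0,0,-2],[0,0,0]],"dr":[[0,0,0],[0,0,0],[0,0,0]],"jaw":[255,255,255]}' >/dev/null &&
python3 st.py 2 &&
python3 -m jog '{"travel":[[0,0,-3],[0,0,-2],[0,0,0]],"dr":[[0,0,0],[0,0,0],[0,0,0]],"jaw":[255,255,255]}' >/dev/null &&
python3 st.py 2 &&
python3 -m jog '{"travel":[[0,0,-3],[0,0,-2],[0,0,0]],"dr":[[0,0,0],[0,0,0],[0,0,0]],"jaw":[255,255,255]}' >/dev/null &&
python3 st.py 2
```

```text
[515.347 -75.683  59.347 133.059  -0.086   0.207   0.107  -0.597  -0.003   0.012  -0.012  -1.092   0.   ] 20.35
[516.576 -76.088  55.986 133.064  -0.032  -0.404   0.194   0.351  -0.005  -0.022  -0.008  -1.092   0.   ] 20.7
[516.375 -76.02   50.777 133.063  -0.17   -0.16   -0.245   0.172  -0.031  -0.021  -0.002  -1.092   0.   ] 21.05
[516.368 -75.991  45.727 133.065  -0.051   0.258  -0.216  -0.092  -0.026   0.016  -0.036  -1.092  -0.   ] 21.4
[516.361 -76.01   40.736 133.064  -0.339  -0.256  -0.121  -0.289  -0.01    0.026  -0.002  -1.092  -0.   ] 21.75
```

```bash
sed -i '$d' st.py; echo 'sys.exit(int(np.mean(L,0)[7]>0.9))' >> st.py
python3 -m jog '{"travel":[[0,0,-3],[0,0,-2],[0,0,0]],"dr":[[0,0,0],[0,0,0],[0,0,0]],"jaw":[255,255,255]}' >/dev/null
python3 st.py 2 &&
python3 -m jog '{"travel":[[0,0,-2],[0,0,-1],[0,0,0]],"dr":[[0,0,0],[0,0,0],[0,0,0]],"jaw":[255,255,255]}' >/dev/null &&
python3 st.py 3 &&
python3 -m jog '{"travel":[[0,0,-1],[0,0,-1],[0,0,0]],"dr":[[0,0,0],[0,0,0],[0,0,0]],"jaw":[255,255,255]}' >/dev/null &&
python3 st.py 3 &&
python3 -m jog '{"travel":[[0,0,-1],[0,0,-1],[0,0,0]],"dr":[[0,0,0],[0,0,0],[0,0,0]],"jaw":[255,255,255]}' >/dev/null &&
python3 st.py 3 &&
python3 -m jog '{"travel":[[0,0,-1],[0,0,-1],[0,0,0]],"dr":[[0,0,0],[0,0,0],[0,0,0]],"jaw":[255,255,255]}' >/dev/null &&
python3 st.py 3 &&
python3 -m jog '{"travel":[[0,0,-1],[0,0,-1],[0,0,0]],"dr":[[0,0,0],[0,0,0],[0,0,0]],"jaw":[255,255,255]}' >/dev/null &&
python3 st.py 3
```

```text
[516.369 -76.002  35.747 133.064  -0.195  -0.173   0.307  -0.102  -0.001   0.004   0.017  -1.092  -0.   ] 22.1
[516.956 -76.205  33.393 133.065   0.042   0.091  -0.503   1.354  -0.018   0.02   -0.002  -1.092  -0.   ] 22.5
```

```bash
python3 st.py 4
python3 -m jog '{"travel":[[0,0,-1],[0,0,-1],[0,0,0]],"dr":[[0,0,0],[0,0,0],[0,0,0]],"jaw":[255,255,255]}' >/dev/null
python3 st.py 4
python3 -m jog '{"travel":[[0,0,-1],[0,0,-0.5],[0,0,0]],"dr":[[0,0,0],[0,0,0],[0,0,0]],"jaw":[255,255,255]}' >/dev/null
python3 st.py 4
```

```text
[516.958 -76.217  33.468 133.064   0.19    0.294   0.08    0.921  -0.014  -0.047  -0.013  -1.092  -0.001] 22.7
[516.956 -76.201  31.346 133.065   0.003   0.689   0.091   2.291  -0.018  -0.07   -0.002  -1.092  -0.   ] 23.15
[516.942 -76.208  29.859 133.064   0.11    0.192  -0.638   3.021  -0.032  -0.109  -0.008  -1.092  -0.001] 23.6
```

```bash

python3 -m jog '{"travel":[[0,0,-1],[0,0,-0.3],[0,0,0]],"dr":[[0,0,0],[0,0,0],[0,0,0]],"jaw":[255,255,255]}' >/dev/null
python3 st.py 3
python3 -m jog '{"travel":[[0,0,-0.6],[0,0,0]],"dr":[[0,0,0],[0,0,0]],"jaw":[255,255]}' >/dev/null
python3 st.py 3
```

```text
[516.935 -76.212  28.552 133.064  -0.067   1.548   0.246   3.321  -0.045  -0.152  -0.02   -1.092  -0.001] 24.0
[516.955 -76.216  27.988 133.065  -0.091   0.827  -0.822   4.312  -0.064  -0.187   0.005  -1.092  -0.001] 24.3167
```

```bash

sed -i '$d' st.py; echo 'sys.exit(int(np.mean(L,0)[7]>5.3))' >> st.py
python3 -m jog '{"travel":[[0,0,-0.5],[0,0,0]],"dr":[[0,0,0],[0,0,0]],"jaw":[255,255]}' >/dev/null
python3 st.py 3 &&
python3 -m jog '{"travel":[[0,0,-0.5],[0,0,0]],"dr":[[0,0,0],[0,0,0]],"jaw":[255,255]}' >/dev/null &&
python3 st.py 3
```

```text
[516.964 -76.203  27.926 133.069   0.095  -0.027  -0.557   6.743  -0.003  -0.007   0.023  -1.092  -0.001] 24.6333
```

```bash

python3 -m jog '{"travel":[[0,0,0],[0,0,0],[0,0,0],[0,0,2],[0,0,3]],"dr":[[0,0,0],[0,0,0],[0,0,0],[0,0,0],[0,0,0]],"jaw":[255,255,255,255,255]}'
python3 -m jog '{"travel":[[0,0,5],[0,0,15],[0,0,30],[0,0,30],[0,0,30]],"dr":[[0,0,0],[0,0,0],[0,0,0],[0,0,0],[0,0,0]],"jaw":[255,255,255,255,255]}'
python3 -m jog '{"travel":[[-15,-40,0],[-15,-40,0],[-15,-40,0],[0,-40,0],[0,0,0]],"dr":[[0,0,0],[0,0,0],[0,0,0],[0,0,0],[0,0,0]],"jaw":[255,255,255,255,255]}'
python3 st.py 3
python3 - <<'E'
from h import *
t=read_camera("top")[:,:,::-1];t0=cv2.imread("pics/top0.png")
d=read_camera("side")[:,:,::-1];cv2.imwrite("pics/side1.png",d);d0=cv2.imread("pics/side0.png")
f=lambda i:cv2.resize(i[250:325,230:400],(510,225),interpolation=cv2.INTER_CUBIC)
g=lambda i:cv2.resize(i[205:335,185:375],(285,195))
cv2.imwrite("pics/fin.png",np.hstack([np.vstack([f(t0),f(t)]),np.vstack([cv2.resize(g(d0),(285,225)),cv2.resize(g(d),(285,225))])]))
print("vent px",[ (i[282:312,325:358].max(2)<45).sum() for i in(d0,d)])
E
```

```text
time: 25.1
eef_pos: [0.5166, -0.0761, 0.0322]
tcp_rot: [0.398, 0.917, 0.0, -0.0]
contact_force: [1.4, -1.0, 1.5]
opening: 0.002
time: 25.52
eef_pos: [0.5146, -0.0754, 0.1418]
tcp_rot: [0.398, 0.917, -0.0, -0.003]
contact_force: [0.9, 0.8, 0.3]
opening: 0.003
time: 25.93
eef_pos: [0.4712, -0.2382, 0.142]
tcp_rot: [0.401, 0.916, -0.001, -0.0]
contact_force: [0.5, -0.5, 1.2]
opening: 0.004
[ 471.309 -235.719  141.631  132.803    0.228    0.058   -0.073    0.017    0.015   -0.002   -0.028   -1.403   -0.123] 26.0333
vent px [np.int64(144), np.int64(144)]
```

```bash
python3 - <<'E'
from h import *
t=read_camera("top")[:,:,::-1].astype(int);t0=cv2.imread("pics/top0.png").astype(int)
for n,(u,v) in dict(k1=(284,283),k2=(315.5,281),k3=(348,279),vent=(380.5,276),mug=(232,190),tin=(313,165),jar=(430,160),bar=(250,286)).items():
    r=8 if n[0]!="m" and n not in("tin","jar") else 22
    a,b=[i[int(v)-r:int(v)+r,int(u)-r:int(u)+r] for i in(t0,t)]
    print(n,np.abs(a-b).mean().round(2))
E
```

```text
k1 6.45
k2 6.46
k3 6.85
vent 7.07
mug 6.21
tin 8.47
jar 5.63
bar 31.24
```

Apart from the bar (31), every region differs from the first picture only at noise level (6 to 8), so I'm handing in.

```bash
python3 -c "
from plant import *
print(sign_off(), get_state()['time'])"
```

```text
the job is handed in; nothing more can be done
the job is handed in; nothing more can be done
```

The valve is shut and on its stop, the vent button has been pressed and has come back, and the job was handed in at about 26 s of the 61 s allowed.

- **Valve:** It turned about 50° clockwise before the stop. I nipped it up to about 0.39 N m (the wrist read 0.38 and the joint effort 0.40). I then eased the torque off and let go. A picture afterwards showed the bar still at its stop angle.
- **Slip:** My first grip was too high, because the fingertips sit about 28 mm behind the reported TCP. It held only the spindle pin and slipped off at about 0.2 N m. The fingertips then pressed down on the bar with about 8 N. I gripped the bar again lower down and did the tightening with that grip.
- **Vent:** I pressed until it bottomed, where the force rose past 4 N to about 6.7 N. It was held there for about half a second. The side picture showed the same button afterwards as at the start.
- **Last checks:** In the top camera, the round knobs, vent, mug, tin and jar differ from the first picture only by noise, and the bar clearly differs. The tin's figure was slightly the highest of these. I could not view the final comparison picture because the viewing limit was reached, so this check is by numbers only. The arm was clear of everything at hand-in.

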